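# Latch a tint cassette into its dock past the sprung pawl

### The job

Load the long grey tint cassette (the one with the pull grip) into the dock: carry it by its body, never lifting it by the pull grip, set it down on the dock's infeed plate in line with the rails with its nose towards them, and let go. Then take it by the pull grip and slide it fully in against the end stop, so that the sprung pawl clicks shut behind it, and draw it back until its rear rests against the pawl; let go and leave the other things where they are.

Things in the scene. Friction and masses are not known exactly. Their poses are not given: they have to be found in the camera images.
- cassette_mid (a point): Centre of the body of the long cassette: a loose plain grey plastic box 120 mm long (x), 44 mm wide (y), 40 mm high (z), about 0.3 to 0.65 kg, lying flat; this point is half-way up, 20 mm above its underside. Its +x points to the nose (the end without the grip, with a small round outlet), z up. Its pull grip stands on top at the rear (-x) end.
- pullgrip: The upright pull grip, one piece with the long cassette: a blade 30 mm long (along the cassette's x), 10 mm thick (y), 36 mm high, rising from the body's top face; flush with its rear end. Origin: centre of the blade's foot, at x = -45 mm, z = +20 mm from cassette_mid. For sliding only, not for lifting.
- pullgrip_mid (a point): Where to pinch the pull grip: on the blade's centre line, 23 mm above the body's top face (43 mm above cassette_mid, 45 mm behind it). Same axes as the cassette. Blade top is 13 mm above it.
- dock: The fixed dock: an aluminium plate 345 x 100 mm, 12 mm thick, with a lane along its own +x. Origin: at table height on the lane's centre line, level with the pawl's pivot; z up. The plate runs from x = -160 to 185 mm, its top at z = 12 mm, so cassette_mid rides at z = 32 mm. The infeed part (x < -57 mm) is open; the lane is 48 mm wide.
- rails_start (a point): On the lane's centre line at plate height, 30 mm before the dock's origin, same axes: here the steel rails begin, inner faces at y = +24 and -24 mm; they end 190 mm further along x. The +y rail stands 40 mm above the plate, the -y rail 14 mm. Flared guides 14 mm high lead in over the 27 mm before this point.
- bridge (a point): Centre of the underside of the dark bridge over the lane, at x = 115 mm of the dock (20 mm wide along x), 56 mm above the table; its top is at 64 mm. The cassette's body passes under it, the pull grip stays before it.
- end_stop (a point): Middle of the end stop's face, at x = 170 mm of the dock, 32 mm above the table (top of the stop 52 mm). With the nose against it cassette_mid is at x = 110 mm of the dock; when the rear then rests back against the closed pawl's tip, cassette_mid is at about x = 95 mm.
- pawl (a joint): Sprung pawl: brass arm 40 mm long, pivoted at x = 0, y = -36 mm of the dock, 30 to 46 mm above the table. 0 rad = closed: it slants into the lane, tip at x = 35, y = -14 mm. Grows as the passing cassette pushes it aside (about 0.3 rad); springs to 0 when the rear end has passed, then blocks the way back. Pushing the cassette past it takes 6 to 9 N in all.
- short_cassette_mid (a point): Centre (20 mm up) of another loose grey cassette, 84 x 44 x 40 mm, without pull grip; not to be loaded.
- small_tin_mid (a point): Centre (34 mm up) of a loose plain tin, 60 mm across, 68 mm high.
- tape_center (a point): Centre (12 mm up) of a roll of masking tape lying flat, 96 mm across, 25 mm high, beyond the dock.
- tub: Loose white tub, 80 mm across, 85 mm high, beyond the dock; origin under its centre.
- putty_knife: Putty knife lying flat, about 200 mm long, on the robot's left; origin at the middle of its underside.
- stir_block: Loose wooden block 60 x 40 x 30 mm near the robot on its right; origin under its centre.
- brush: Paint brush lying flat, about 190 mm long, beyond the cassettes; origin at the middle of its underside.

How it is judged:
On the way, in this order (a step that is already met when the one before it is completed fails the run):
1. the long cassette lies flat on the infeed plate in line with the rails, nose towards them, and has been let go (x of cassette_mid in the frame of dock between -0.14 and 0 m and y of cassette_mid in the frame of dock between -0.02 and 0.02 m and z of cassette_mid in the frame of dock between 0.028 and 0.037 m and angle between the x axis of cassette_mid and the x axis of dock, either way round below 0.15 rad and angle between cassette_mid's own z axis and vertical below 0.1 rad and x of dock in the frame of cassette_mid above 0.005 m and contact force between the fingers and anything else below 0.3 N), for 0.2 s.
2. the cassette has been pushed in to the end stop (within 5 mm) and the pawl has closed behind it (x of cassette_mid in the frame of dock above 0.105 m and y of cassette_mid in the frame of dock between -0.006 and 0.006 m and z of cassette_mid in the frame of dock between 0.028 and 0.037 m and angle between the x axis of cassette_mid and the x axis of dock, either way round below 0.15 rad and angle between cassette_mid's own z axis and vertical below 0.1 rad and value of joint pawl below 0.08 rad), for 0.1 s.
At the end, for the whole second after the job is handed in: The long cassette lies flat in the lane, under the bridge, the pawl closed behind it (below 0.08 rad) and its rear resting against the pawl's tip (within about 4 mm), let go (x of cassette_mid in the frame of dock between 0.09 and 0.0995 m and y of cassette_mid in the frame of dock between -0.006 and 0.006 m and z of cassette_mid in the frame of dock between 0.028 and 0.037 m and angle between the x axis of cassette_mid and the x axis of dock, either way round below 0.15 rad and angle between cassette_mid's own z axis and vertical below 0.1 rad and value of joint pawl below 0.08 rad); the robot touches nothing.
It fails at once if the cassette is lifted by its pull grip (contact force between the fingers and pullgrip above 1 N and height (world z) of cassette_mid above 0.055 m).
It fails at once if another loose thing is pushed from its place by more than 30 mm (distance of any of short_cassette_mid, small_tin_mid, tape_center, tub, putty_knife, brush, stir_block from where it was at the start of the episode above 0.03 m).
It also fails if it takes over 56 s, if anything falls off the work surface, if the arm or the gripper's body presses on something with over 40 N, if the wrist force passes 120 N, or if a joint passes its speed limit or range.

### The arm

A 7-joint arm with a two-finger parallel gripper is mounted at the origin on the work surface. World frame = base frame: x ahead of the robot, y to its left, z up, the work surface at z = 0. Lengths are in m, angles in rad, forces in N, time in s.
With the tool pointing down it reaches from about 0.4 to 0.85 m from the base axis. Payload 4.5 kg.
Tool frame: the origin (TCP) lies at the very end of the fingers, on their centre line; the grasp point (between the pads) lies 19 mm behind it (r.pinch_z is the distance from the TCP to the grasp point, in m); z points along the fingers, y is the line along which they close (so a half turn about z gives the same grasp; the last joint's range is limited). The gripper opens to 88 mm and grips with 3 to 60 N. Pads are 18 mm wide; open, the fingers measure 123 mm over their backs; the gripper's body (75 mm by 187 mm) begins 45 mm behind the grasp point.
Start: joints at [-1.097, 0.689, -0.195, 1.565, 0.157, 0.902, -0.215], TCP at [0.266, 0.566, 0.239] pointing down, gripper open.
Joint ranges: [-3.01, 3.01], [-0.46, 2.08], [-1.47, 1.51], [0.13, 2.56], [-1, 4.14], [0.04, 2.09], [-2.66, 2.66]. Speed limits (rad/s): [2.57, 2.57, 3.14, 3.14, 3.14, 3.14, 3.14].

### API

Orientations are given as a unit quaternion [x, y, z, w].
In Python, from plant import r, cams gives the robot as it stands.
- The arm moves only by the shell command python3 -m pendant 'ROWS' [FORCE]. ROWS is JSON, a list of rows, each a list of 3 entries, a list of its own where there are three numbers: the closure, from -1 (fully open) to 1 (shut), then the shift along the tool's x, y, z in mm, then the turn, a rotation vector about the tool's x, y, z in degrees. A call has 1 to 8 rows; each row shifts and turns the commanded pose from where the row before left it, along the tool's axes as they then stand; what a row does not reach is not made up. A row lasts 1/8 s, in which the tool goes at most 62.5 mm and 10.7 degrees, less where a joint would pass 70% of its speed; a pose out of reach is approached as far as the arm can. A call with a gripper value outside its range is refused whole. The fingers move at their own pace and stop on an object; FORCE is the grip in N (left out, the last holds). Time passes only in rows, so rows that do not move let the fingers close. It gives the time, the measured TCP pose, the force, the opening and the grip force at its end, in the units of the state.
- r.get_state(): the state, without advancing time (a new reading comes with each control period).
- cams.snapshot(name): name is "scene" or "top"; returns a dict with "img" (420x560x3 uint8, red, green, blue), "camera_matrix" (3x3 intrinsics, pixels), "D" ([k1, k2, p1, p2, k3] as OpenCV has them; the pictures are not rectified), "camera_from_world" (4x4, takes a point from world to camera coordinates). Camera axes: x right, y up, looking along -z (the intrinsics and any distortion apply to the point x, -y, -z); pixel columns grow to the right and rows downward; lengths in m; the calibration is good to about 2 mm. A picture is of the moment at which its call begins. There is no depth.
- r.finish_job(): hands the job in; it is judged then, once.
The state is a dict: "clock": time; "q": joint angles; "qd": joint speeds; "joint_torque": joint torques, N m; "tool_pos": TCP position; "eef_rot": TCP orientation; "contact_force": force on the tool from outside, world axes, zero at the start; "moment": the same for the moment, N m; "opening": opening from 0.0 (shut) to 1.0 (fully open); "finger_force": force on a finger pad.
Only numpy, scipy, OpenCV 4.12 (cv2) and the standard library are available. Lean on these libraries where they do the work, as an engineer would, in place of code of your own. Each camera call takes 0.05 s, during which the arm holds its last target. There are 200 camera calls.

## Working session

There is one attempt and no reset: what is moved stays moved. The work goes in short steps, Python scripts to look and compute and a shell command to move; the robot and the scene stay as the last step left them, time stands still between calls to the robot, and variables do not carry over. Pictures are saved under pics/ and viewed, at most 10 in all, crops included, and the job is handed in when it is done.

```bash
ls; mkdir -p pics; python3 - <<'E'
from plant import r,cams
import cv2
for n in("top","scene"):
    s=cams.snapshot(n); cv2.imwrite(f"pics/{n}0.png",cv2.resize(s["img"][:,:,::-1],(800,600),interpolation=cv2.INTER_CUBIC))
    print(s["camera_matrix"],s["D"],s["camera_from_world"])
print(r.get_state())
E
```

```text
pics
[[488.23749738   0.         285.36613265]
 [  0.         488.23749738 201.05923054]
 [  0.           0.           1.        ]] [-0.1194662  0.         0.         0.         0.       ] [[ 0.0254031  -0.99967518 -0.00205271  0.02072603]
 [ 0.99631859  0.02514952  0.08195586 -0.56936538]
 [-0.08187761 -0.00412709  0.99663385 -1.29374804]
 [ 0.          0.          0.          1.        ]]
[[400.6085302    0.         284.2979765 ]
 [  0.         400.6085302  211.24564127]
 [  0.           0.           1.        ]] [-0.01033224  0.          0.          0.          0.        ] [[ 0.12904535  0.99161791 -0.00641971 -0.09210447]
 [-0.82020924  0.11037282  0.5613151   0.42953098]
 [ 0.55731867 -0.0671696   0.82757727 -1.43852087]
 [ 0.          0.          0.          1.        ]]
{'clock': 0.1, 'q': array([-1.09720972,  0.68992338, -0.19453011,  1.56622229,  0.15728824,
        0.90252062, -0.21509767]), 'qd': array([ 0.0016048 , -0.0016456 , -0.00087769, -0.00182944, -0.00184896,
       -0.00085521,  0.00047697]), 'joint_torque': array([-3.41539722e-03, -5.28498530e+01, -1.27175756e+00, -1.53836811e+01,
       -5.25846134e-02,  1.95515029e-03,  4.69701138e-05]), 'tool_pos': array([0.26588154, 0.5649952 , 0.2379807 ]), 'eef_rot': array([ 2.18087890e-01,  9.75928770e-01, -8.31429171e-04, -1.30855396e-04]), 'contact_force': array([ 1.02687414, -0.12905171, -0.21585889]), 'moment': array([-0.01404004, -0.06389844, -0.03763971]), 'finger_force': 0.0, 'opening': 0.9973854955924865}
```

View pics/top0.png

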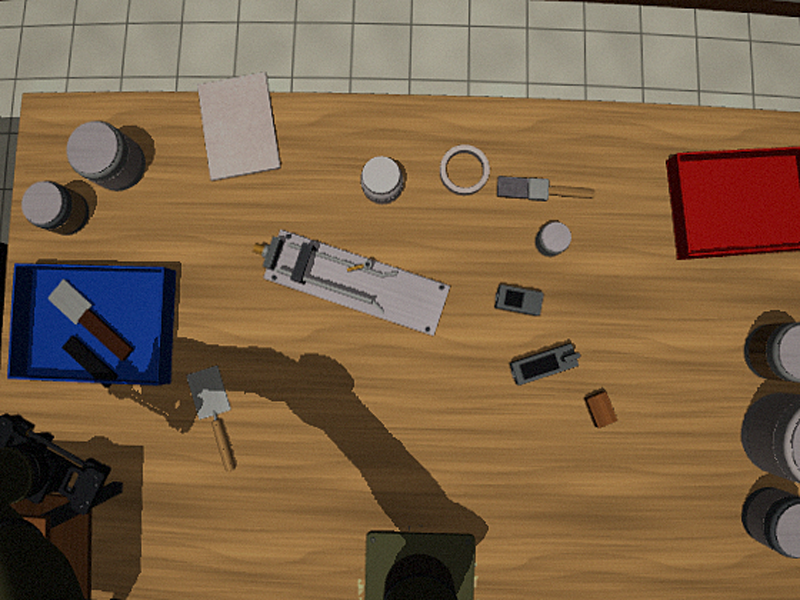

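View pics/scene0.png

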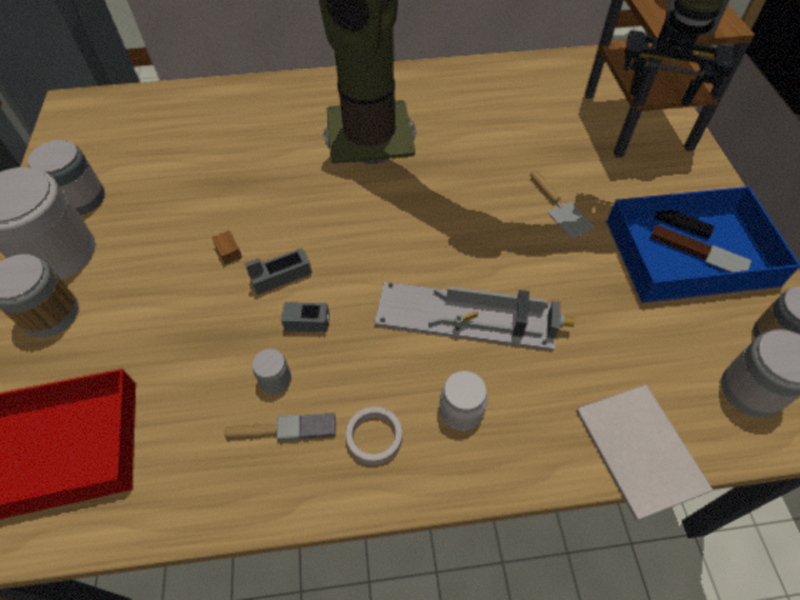

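The top view shows the dock with its infeed at (440,310) and its stop at (270,250). The long cassette is at (545,363), with its grip at the right and its nose to the left. The scene view agrees: grip at (260,270), pawl at (465,317). Next I'll enlarge the area to read corners.

```bash
python3 - <<'E'
import cv2
from plant import cams
s=cams.snapshot("top")["img"][:,:,::-1]
a=cv2.resize(s[155:240,180:330],(800,453),interpolation=cv2.INTER_CUBIC)
b=cv2.resize(s[195:280,340:420],(565,600),interpolation=cv2.INTER_CUBIC)
cv2.imwrite("pics/c1.png",a); cv2.imwrite("pics/c2.png",b)
E
```

```text
(no output)
```

View pics/c1.png

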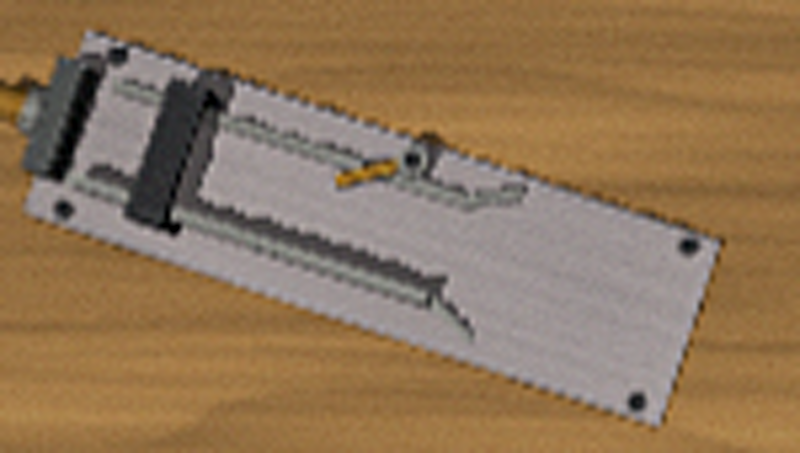

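View pics/c2.png

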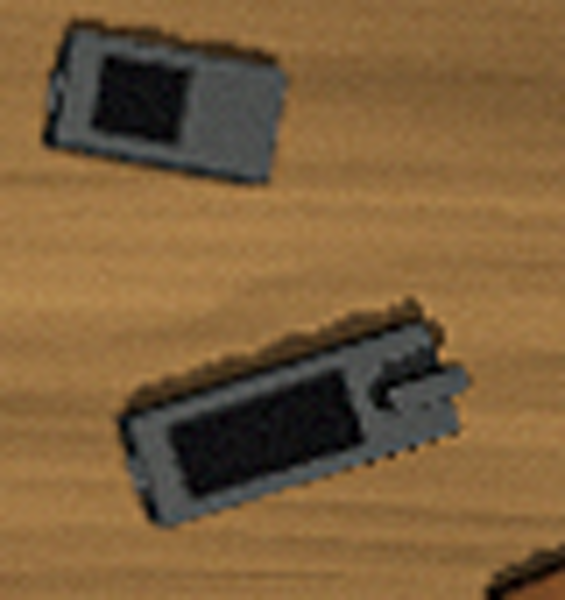

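The crops show plate corners at (90,32), (720,240), (660,425) and (28,210). The cassette's top corners are at nose (140,418) and (170,522), rear (432,325) and (460,432). The blade leans out to (467,380).

```bash
cat > h.py <<'E'
import numpy as np, cv2
from plant import r,cams
from scipy.optimize import least_squares
from scipy.spatial.transform import Rotation as R
def world(s,px,z):
    p=cv2.undistortPoints(np.array(px,float).reshape(-1,1,2),s["camera_matrix"],s["D"]).reshape(-1,2)
    T=np.linalg.inv(s["camera_from_world"]); d=np.c_[p[:,0],-p[:,1],-np.ones(len(p))]@T[:3,:3].T; o=T[:3,3]
    return o+d*((z-o[2])/d[:,2])[:,None]
def fit(loc,w):
    f=lambda v:(np.array(loc)@np.array([[np.cos(v[2]),np.sin(v[2])],[-np.sin(v[2]),np.cos(v[2])]])+v[:2]-w[:,:2]).ravel()
    d=w[0]-w[1]; v=least_squares(f,[*w.mean(0)[:2],np.arctan2(d[1],d[0])]); return v.x,np.abs(v.fun).max()
E
python3 - <<'E'
from h import *
s=cams.snapshot("top")
c=np.array([[90,32],[720,240],[660,425],[28,210]])*150/800+[179.6,154.6]
w=world(s,c,.012); d,e=fit(np.array([[185,-50],[-160,-50],[-160,50],[185,50]])/1e3,w); print("dock",d,np.degrees(d[2]),e)
c=np.array([[140,418],[432,325],[460,432],[170,522]])*80/565+[339.6,194.6]
w=world(s,c,.04); k,e=fit(np.array([[60,-22],[-60,-22],[-60,22],[60,22]])/1e3,w); print("cas",k,np.degrees(k[2]),e)
st=r.get_state(); print(R.from_quat(st["eef_rot"]).as_matrix())
E
```

```text
dock [0.57469622 0.12146814 1.2727845 ] 72.92518030360658 0.002023541750126201
cas [ 0.43102663 -0.22565895  1.88773305] 108.15913651278206 0.003329709141447479
[[-9.04872734e-01  4.25681992e-01 -4.19241948e-04]
 [ 4.25682195e-01  9.04872152e-01 -1.02790269e-03]
 [-5.81993005e-05 -1.10858495e-03 -9.99999384e-01]]
```

```bash
cat >> h.py <<'E'
DOCK=np.array([0.5747,0.1215]),72.93
CAS=np.array([0.4310,-0.2257]),108.16
def at(f,x,y=0):
    o,a=f; a=np.radians(a); return o+[x*np.cos(a)-y*np.sin(a),x*np.sin(a)+y*np.cos(a)]
def go(xy,z,yaw):
    "tool-frame shift (mm) and turn (deg) to put the TCP at xy,z, pointing down, tool x at yaw"
    st=r.get_state(); M=R.from_quat(st["eef_rot"]); a=np.radians(yaw)
    T=R.from_matrix(np.array([[np.cos(a),np.sin(a),0],[np.sin(a),-np.cos(a),0],[0,0,-1]]))
    print("shift",M.inv().apply(np.r_[xy,z]-st["tool_pos"]).round(4)*1e3,"turn",(M.inv()*T).as_rotvec(degrees=True).round(1),
          "| shift in target axes",T.inv().apply(np.r_[xy,z]-st["tool_pos"]).round(4)*1e3,"q",st["q"].round(2),"F",st["contact_force"].round(1),"t",st["clock"])
E
python3 -m pendant '[[-1,[-47,-32,0],[0,0,0]],[-1,[-47,-32,0],[0,0,0]],[-1,[-47,-32,0],[0,0,0]],[-1,[-47,-32,0],[0,0,0]],[-1,[-47,-32,0],[0,0,0]],[-1,[-47,-32,0],[0,0,0]],[-1,[-47,-32,0],[0,0,0]],[-1,[-47,-32,0],[0,0,0]]]' 40
python3 -c "
from h import *
go(at(CAS,.014),.16,108.16)"
```

```text
clock: 1.2
tool_pos: [0.4981, 0.1722, 0.2387]
eef_rot: [0.218, 0.976, 0.0, 0.0]
contact_force: [0.6, 0.5, 0.4]
opening: 0.999
finger_force: 0.0
shift [ -99.  -378.4   78.7] turn [ 0.  -0.  46.7] | shift in target axes [-343.1 -187.8   78.7] q [-0.26  0.57 -0.25  1.86  0.2   0.74  0.51] F [0.6 0.5 0.4] t 1.2
```

```bash

python3 -m pendant '[[-1,[-12.4,-47.3,0],[0,0,0]],[-1,[-12.4,-47.3,0],[0,0,0]],[-1,[-12.4,-47.3,0],[0,0,0]],[-1,[-12.4,-47.3,0],[0,0,0]],[-1,[-12.4,-47.3,0],[0,0,0]],[-1,[-12.4,-47.3,0],[0,0,0]],[-1,[-12.4,-47.3,0],[0,0,0]],[-1,[-12.4,-47.3,0],[0,0,0]]]' && python3 -m pendant '[[-1,[0,0,0],[0,0,9.3]],[-1,[0,0,0],[0,0,9.3]],[-1,[0,0,20],[0,0,9.3]],[-1,[0,0,30],[0,0,9.3]],[-1,[0,0,30],[0,0,9.5]],[-1,[0,0,0],[0,0,0]]]'
python3 -c "
from h import *
go(at(CAS,.014),.011,108.16)
im=cams.snapshot('scene')['img'][130:220,140:260,::-1]
cv2.imwrite('pics/s1.png',cv2.resize(im,(800,600),interpolation=cv2.INTER_CUBIC))"
```

```text
clock: 2.2
tool_pos: [0.4256, -0.2123, 0.2387]
eef_rot: [0.218, 0.976, 0.0, 0.0]
contact_force: [0.3, -0.6, 0.2]
opening: 0.996
finger_force: 0.0
clock: 2.95
tool_pos: [0.4248, -0.2101, 0.1573]
eef_rot: [0.586, 0.81, -0.001, -0.002]
contact_force: [0.3, 0.6, -0.6]
opening: 1.001
finger_force: 0.0
shift [ -3.1   1.5 146.3] turn [-0.2 -0.1  0.1] | shift in target axes [ -2.7   1.  146.3] q [ 0.39  0.64 -0.04  2.09  0.06  0.42  0.62] F [ 0.3  0.6 -0.6] t 2.95
```

View pics/s1.png

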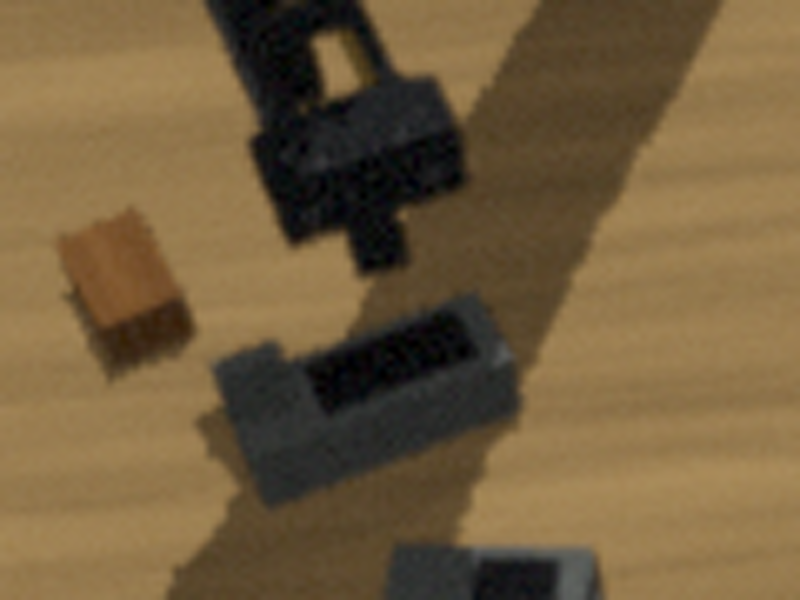

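The scene crop shows the cassette clear of the stir block. Its top nose corners are at (472,295) and (515,362), the rear near corner at (243,452), and the bottom corners at (270,505) and (518,410). I'll check these against my fit.

```bash

python3 -c "
from h import *
s=cams.snapshot('scene')
f=lambda a:np.array(a)*.15+[139.6,129.6]
w=np.r_[world(s,f([[472,295],[515,362],[243,452]]),.04),world(s,f([[270,505],[518,410]]),0)]
print(w.round(4)); 
# near side (camera is at large x) = cassette -y
k,e=fit(np.array([[60,22],[60,-22],[-60,-22],[-60,-22],[60,-22]])/1e3,np.array(w)) if 0 else (None,None)
L=np.array([[60,22],[60,-22],[-60,-22],[-60,-22],[60,-22]])/1e3
g=lambda v:np.ravel([at((v[:2],v[2]*100),*l) for l in L])-w[:,:2].ravel()
o=least_squares(g,[.431,-.2257,1.08]);print(o.x,np.abs(o.fun).max())"
```

```text
[[ 0.3936 -0.1766  0.04  ]
 [ 0.4337 -0.1591  0.04  ]
 [ 0.4665 -0.2749  0.04  ]
 [ 0.4662 -0.2724  0.    ]
 [ 0.4288 -0.1634  0.    ]]
[ 0.42873529 -0.22467652  1.07341973] 0.003750144639099562
```

```bash

python3 -m pendant '[[-1,[-2.5,1.5,30],[0.2,0.1,0]],[-1,[0,0,30],[0,0,0]],[-1,[0,0,30],[0,0,0]],[-1,[0,0,30],[0,0,0]],[-1,[0,0,16],[0,0,0]],[-1,[0,0,10],[0,0,0]],[-1,[0,0,0],[0,0,0]]]' 45
python3 -m pendant '[[1,[0,0,0],[0,0,0]],[1,[0,0,0],[0,0,0]],[1,[0,0,0],[0,0,0]],[1,[0,0,0],[0,0,0]],[1,[0,0,0],[0,0,0]],[1,[0,0,0],[0,0,0]]]' 45
```

```text
clock: 3.92
tool_pos: [0.428, -0.2127, 0.0129]
eef_rot: [0.587, 0.81, -0.001, -0.002]
contact_force: [-0.6, -0.4, 0.7]
opening: 1.003
finger_force: 0.0
clock: 4.68
tool_pos: [0.4259, -0.2129, 0.0128]
eef_rot: [0.587, 0.809, -0.002, -0.003]
contact_force: [-4.3, -1.4, 4.6]
opening: 0.494
finger_force: 44.9
```

```bash

python3 -m pendant '[[1,[0,0,-15],[0,0,0]],[1,[0,0,-25],[0,0,0]],[1,[0,0,-30],[0,0,0]],[1,[0,0,-20],[0,0,0]],[1,[0,0,0],[0,0,0]]]'
python3 -c "
from h import *
go(at(DOCK,-.10+.0135),.0255,72.93)"
```

```text
clock: 5.3
tool_pos: [0.43, -0.2127, 0.1042]
eef_rot: [0.587, 0.81, 0.0, 0.0]
contact_force: [0.2, 0.2, -6.5]
opening: 0.495
finger_force: 44.9
shift [201.9 191.7  78.8] turn [ 0.1  0.  35.2] | shift in target axes [275.4  40.3  78.7] q [ 0.38  0.74 -0.03  2.12  0.07  0.28  0.61] F [ 0.2  0.2 -6.5] t 5.3
```

```bash

python3 -m pendant '[[1,[20,19,0],[0,0,0]],[1,[31,29.5,0],[0,0,0]],[1,[31,29.5,0],[0,0,0]],[1,[31,29.5,0],[0,0,0]],[1,[31,29.5,0],[0,0,0]],[1,[31,29.5,0],[0,0,0]],[1,[27,25,0],[0,0,0]],[1,[0,0,0],[0,0,0]]]'
python3 -m pendant '[[1,[0,0,0],[0,0,7]],[1,[0,0,0],[0,0,7]],[1,[0,0,0],[0,0,7]],[1,[0,0,0],[0,0,7]],[1,[0,0,0],[0,0,7.2]],[1,[0,0,0],[0,0,0]]]'
python3 -c "
from h import *
go(at(DOCK,-.10+.0135),.0255,72.93)
im=cams.snapshot('top')['img'][150:240,180:330,::-1]
cv2.imwrite('pics/t2.png',cv2.resize(im,(800,480),interpolation=cv2.INTER_CUBIC))"
```

```text
clock: 6.3
tool_pos: [0.5485, 0.0444, 0.1013]
eef_rot: [0.584, 0.812, 0.001, -0.002]
contact_force: [-0.4, -0.7, -5.5]
opening: 0.494
finger_force: 44.9
clock: 7.05
tool_pos: [0.5466, 0.0385, 0.1015]
eef_rot: [0.804, 0.595, -0.002, -0.002]
contact_force: [-0.9, -0.5, -5.5]
opening: 0.494
finger_force: 44.9
shift [ 1.3  2.9 76. ] turn [-0.3  0.1  0. ] | shift in target axes [ 1.1  2.5 76. ] q [-0.27  0.81  0.2   1.92 -0.34  0.45 -0.12] F [-0.9 -0.5 -5.5] t 7.05
```

View pics/t2.png

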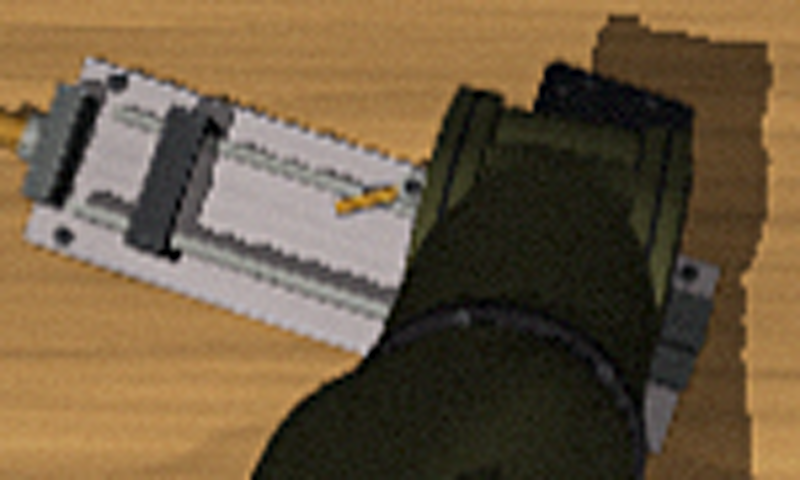

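The arm hides most of the cassette, but its rear at (690,320) lies centred on the plate. Lowering it now.

```bash

python3 -m pendant '[[1,[1.2,2.7,20],[-0.3,0.1,0]],[1,[0,0,25],[0,0,0]],[1,[0,0,20],[0,0,0]],[1,[0,0,6],[0,0,0]],[1,[0,0,0],[0,0,0]],[1,[0,0,0],[0,0,0]]]'
python3 -c "
from h import *
go(at(DOCK,-.10+.0135),.0255,72.93)
im=cams.snapshot('scene')['img'][180:260,240:410,::-1]
cv2.imwrite('pics/s3.png',cv2.resize(im,(800,376),interpolation=cv2.INTER_CUBIC))"
```

```text
clock: 7.85
tool_pos: [0.5509, 0.0392, 0.0321]
eef_rot: [0.804, 0.594, 0.001, 0.001]
contact_force: [0.0, -0.4, -4.8]
opening: 0.492
finger_force: 44.9
shift [-0.8 -1.4  6.6] turn [ 0.2 -0.1 -0. ] | shift in target axes [-0.8 -1.4  6.6] q [-0.23  0.93  0.13  1.93 -0.37  0.3  -0.1 ] F [ 0.  -0.4 -4.8] t 7.85
```

View pics/s3.png

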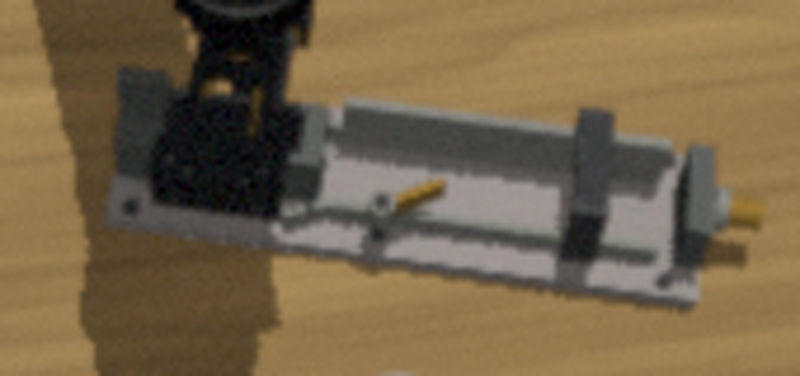

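The cassette sits above the infeed in line with the rails, its nose at (322,150) between the flares (330,110) and (290,215). Setting it down.

```bash

python3 -m pendant '[[1,[-0.5,-1,3],[0,0,0]],[1,[0,0,2.5],[0,0,0]],[1,[0,0,1],[0,0,0]],[1,[0,0,0],[0,0,0]]]'

```

```text
clock: 8.4
tool_pos: [0.5491, 0.0391, 0.025]
eef_rot: [0.804, 0.594, 0.001, 0.0]
contact_force: [-0.2, -0.4, -1.9]
opening: 0.494
finger_force: 44.9
```

```bash

python3 -m pendant '[[1,[0,0,0.5],[0,0,0]],[-1,[0,0,0],[0,0,0]],[-1,[0,0,0],[0,0,0]],[-1,[0,0,0],[0,0,0]],[-1,[0,0,0],[0,0,0]],[-1,[0,0,0],[0,0,0]],[-1,[0,0,0],[0,0,0]]]'
python3 -m pendant '[[-1,[0,0,-25],[0,0,0]],[-1,[0,0,-40],[0,0,0]],[-1,[0,0,-40],[0,0,0]],[-1,[0,0,0],[0,0,0]],[-1,[-50,0,0],[0,0,0]],[-1,[-50,0,0],[0,0,0]],[-1,[-50,0,0],[0,0,0]],[-1,[0,0,0],[0,0,0]]]'
python3 -c "
from h import *
go(at(DOCK,-.145),.13,72.93)
im=cams.snapshot('top')['img'][160:245,230:330,::-1]
cv2.imwrite('pics/t3.png',cv2.resize(im,(706,600),interpolation=cv2.INTER_CUBIC))"
```

```text
clock: 9.28
tool_pos: [0.5492, 0.0391, 0.0244]
eef_rot: [0.804, 0.594, 0.001, 0.0]
contact_force: [-0.8, -0.2, 0.5]
opening: 1.001
finger_force: 0.0
clock: 10.28
tool_pos: [0.5025, -0.1095, 0.1284]
eef_rot: [0.807, 0.591, -0.001, 0.0]
contact_force: [0.6, 0.7, -1.4]
opening: 0.997
finger_force: 0.0
shift [97.   0.4 -1.8] turn [-0.   0.1 -0.5] | shift in target axes [97.   1.3 -1.6] q [ 0.02  0.73  0.17  2.01 -0.28  0.42  0.09] F [ 0.6  0.7 -1.4] t 10.275
```

View pics/t3.png

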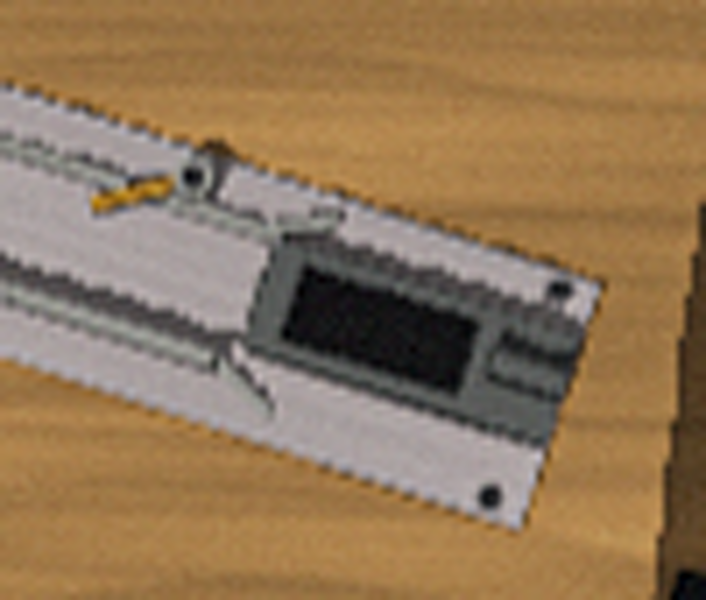

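The cassette lies in line on the infeed. Its top corners are at nose (281,240) and (249,345), rear (583,327) and (546,443); the blade spans about (490,370) to (570,385).

```bash
python3 -c "
from h import *
s=cams.snapshot('top')
w=world(s,np.array([[281,240],[583,327],[546,443],[249,345]])*100/706+[229.6,159.6],.052)
k,e=fit(np.array([[60,-22],[-60,-22],[-60,22],[60,22]])/1e3,w); print(k,np.degrees(k[2]),e)
a=np.radians(DOCK[1]);c=k[:2]-DOCK[0];print('in dock',c@[np.cos(a),np.sin(a)],c@[-np.sin(a),np.cos(a)])
C=(k[:2],np.degrees(k[2]))
go(at(C,-.045),.012+.063+.019-.019+.0,72.93)
go(at(DOCK,-.145),.075,72.93)
print(r.get_state()['tool_pos'])
"
```

```text
[0.5492989  0.02677559 1.29558532] 74.23157069099453 0.0019536667771719585
in dock -0.09800773374388004 -0.0035232888730348418
shift [93.4  5.3 53.5] turn [-0.  -0.1 -0.1] | shift in target axes [93.5  5.4 53.4] q [ 0.01  0.73  0.17  2.   -0.28  0.43  0.09] F [ 0.9  1.8 -0.4] t 10.375
shift [91.4  0.8 53.5] turn [-0.  -0.1 -0.1] | shift in target axes [91.5  0.9 53.4] q [ 0.01  0.73  0.17  2.   -0.28  0.43  0.09] F [ 0.9  1.8 -0.4] t 10.375
[ 0.50442026 -0.10430631  0.12838883]
```

```bash

python3 -m pendant '[[-1,[30,1,0],[0,0,0]],[-1,[35,1,0],[0,0,0]],[-1,[27.5,0,0],[0,0,0]],[-1,[0,0,25],[0,0,0]],[-1,[0,0,25],[0,0,0]],[-1,[0,0,19],[0,0,0]],[-1,[0,0,0],[0,0,0]]]' 30
python3 -c "
from h import *
go(at(DOCK,-.144),.059,72.93)"
```

```text
clock: 11.25
tool_pos: [0.5331, -0.0142, 0.0587]
eef_rot: [0.803, 0.595, -0.0, -0.001]
contact_force: [-0.0, 0.3, 0.1]
opening: 0.997
finger_force: 0.0
shift [-2.  -0.1 -0.3] turn [-0.1 -0.1  0.1] | shift in target axes [-2.  -0.1 -0.3] q [-0.14  0.87  0.14  1.98 -0.35  0.32 -0.02] F [-0.   0.3  0.1] t 11.25
```

```bash

python3 -m pendant '[[1,[-2,0,0],[0,0,0]],[1,[0,0,0],[0,0,0]],[1,[0,0,0],[0,0,0]],[1,[0,0,0],[0,0,0]],[1,[0,0,0],[0,0,0]],[1,[0,0,0],[0,0,0]],[1,[0,0,0],[0,0,0]],[1,[0,0,0],[0,0,0]]]' 30
python3 -c "
from h import *
go(at(DOCK,.065),.059,72.93)"
```

```text
clock: 12.25
tool_pos: [0.533, -0.0183, 0.0603]
eef_rot: [0.804, 0.594, 0.0, -0.0]
contact_force: [-2.8, 0.8, 3.3]
opening: 0.116
finger_force: 1.8
shift [210.9  -1.2   1.5] turn [ 0.  -0.1 -0. ] | shift in target axes [210.9  -1.1   1.3] q [-0.13  0.87  0.14  1.98 -0.34  0.32 -0.01] F [-2.8  0.8  3.3] t 12.25
```

```bash

python3 -m pendant '[[1,[0,0,0],[0,0,0]],[1,[4,0,0],[0,0,0]],[1,[8,0,0],[0,0,0]],[1,[10,0,0],[0,0,0]],[1,[10,0,0],[0,0,0]],[1,[10,0,0],[0,0,0]],[1,[8,0,0],[0,0,0]],[1,[0,0,0],[0,0,0]]]' 30
python3 -c "
from h import *
go(at(DOCK,.065),.059,72.93)"
```

```text
clock: 13.25
tool_pos: [0.5452, 0.0278, 0.0601]
eef_rot: [0.805, 0.594, -0.002, -0.001]
contact_force: [-6.4, -4.1, 2.8]
opening: 0.116
finger_force: 30.0
shift [163.2   0.5   0.7] turn [-0.2  0.2 -0.1] | shift in target axes [163.2   0.7   1.1] q [-0.23  0.88  0.17  1.94 -0.37  0.36 -0.08] F [-6.4 -4.1  2.8] t 13.25
```

```bash

python3 -m pendant '[[1,[5,-1,0],[0,0,0]],[1,[8,0,0],[0,0,0]],[1,[8,0,0],[0,0,0]],[1,[8,0,0],[0,0,0]],[1,[8,0,0],[0,0,0]],[1,[8,0,0],[0,0,0]],[1,[5,0,0],[0,0,0]],[1,[0,0,0],[0,0,0]]]' 30
python3 -c "
from h import *
go(at(DOCK,.065),.059,72.93);a=np.radians(72.93);f=r.get_state()['contact_force'];print('F dock',f[:2]@[np.cos(a),np.sin(a)],f[:2]@[-np.sin(a),np.cos(a)])"
```

```text
clock: 14.25
tool_pos: [0.5596, 0.076, 0.0601]
eef_rot: [0.804, 0.594, -0.002, -0.0]
contact_force: [-4.7, -4.8, 1.4]
opening: 0.117
finger_force: 30.0
shift [113.    1.    0.8] turn [-0.1  0.1 -0.1] | shift in target axes [113.    1.1   1.1] q [-0.33  0.89  0.19  1.88 -0.39  0.4  -0.15] F [-4.7 -4.8  1.4] t 14.25
F dock -5.944532410571456 3.135040780015151
```

```bash

python3 -m pendant '[[1,[5,-0.7,0],[0,0,0]],[1,[8,0,0],[0,0,0]],[1,[8,0,0],[0,0,0]],[1,[8,0,0],[0,0,0]],[1,[8,0,0],[0,0,0]],[1,[8,0,0],[0,0,0]],[1,[8,0,0],[0,0,0]],[1,[5,0,0],[0,0,0]]]' 30
python3 -m pendant '[[1,[8,0,0],[0,0,0]],[1,[8,0,0],[0,0,0]],[1,[8,0,0],[0,0,0]],[1,[8,0,0],[0,0,0]],[1,[6,0,0],[0,0,0]],[1,[5,0,0],[0,0,0]],[1,[0,0,0],[0,0,0]]]' 30
python3 -c "
from h import *
go(at(DOCK,.065),.059,72.93);a=np.radians(72.93);f=r.get_state()['contact_force'];print('F dock',f[:2]@[np.cos(a),np.sin(a)],f[:2]@[-np.sin(a),np.cos(a)])"
```

```text
clock: 15.25
tool_pos: [0.5759, 0.1307, 0.0601]
eef_rot: [0.805, 0.593, -0.002, 0.0]
contact_force: [-4.7, -6.7, 2.9]
opening: 0.111
finger_force: 30.0
clock: 16.12
tool_pos: [0.5892, 0.1727, 0.0601]
eef_rot: [0.805, 0.594, -0.001, 0.0]
contact_force: [-3.5, -4.3, 2.2]
opening: 0.113
finger_force: 30.0
shift [11.8  1.2  1.1] turn [-0.1  0.1 -0.1] | shift in target axes [11.8  1.2  1.1] q [-0.5   0.94  0.25  1.73 -0.41  0.53 -0.29] F [-3.5 -4.3  2.2] t 16.125
F dock -5.098767543911446 2.090991734631862
```

```bash

python3 -m pendant '[[1,[4,0,0],[0,0,0]],[1,[4,0,0],[0,0,0]],[1,[2,0,0],[0,0,0]],[1,[2,0,0],[0,0,0]],[1,[0,0,0],[0,0,0]]]' 30
python3 -c "
from h import *
go(at(DOCK,.065),.059,72.93);a=np.radians(72.93);f=r.get_state()['contact_force'];print('F dock',f[:2]@[np.cos(a),np.sin(a)],f[:2]@[-np.sin(a),np.cos(a)])"
python3 -m pendant '[[1,[2,0,0],[0,0,0]],[1,[2,0,0],[0,0,0]],[1,[0,0,0],[0,0,0]]]' 30
python3 -c "
from h import *
go(at(DOCK,.065),.059,72.93);a=np.radians(72.93);f=r.get_state()['contact_force'];print('F dock',f[:2]@[np.cos(a),np.sin(a)],f[:2]@[-np.sin(a),np.cos(a)])"
```

```text
clock: 16.75
tool_pos: [0.5917, 0.181, 0.0601]
eef_rot: [0.805, 0.593, -0.004, 0.001]
contact_force: [-6.3, -8.9, 4.2]
opening: 0.108
finger_force: 30.0
shift [3.1 1.2 1.1] turn [-0.2  0.4 -0.2] | shift in target axes [3.1 1.2 1.1] q [-0.52  0.95  0.26  1.71 -0.41  0.54 -0.3 ] F [-6.3 -8.9  4.2] t 16.75
F dock -10.31471183474189 3.4413286028793983
clock: 17.12
tool_pos: [0.5917, 0.1811, 0.0601]
eef_rot: [0.806, 0.592, -0.006, 0.002]
contact_force: [-8.6, -14.6, 6.5]
opening: 0.109
finger_force: 30.0
shift [3.1 1.2 1.1] turn [-0.2  0.7 -0.3] | shift in target axes [3.  1.2 1.1] q [-0.52  0.95  0.27  1.71 -0.41  0.55 -0.31] F [ -8.6 -14.6   6.5] t 17.125
F dock -16.503898360082566 3.8863413665401394
```

It has stopped, with the push rising to 16 N. I'll look at the pawl before drawing back.

```bash
python3 -c "
from h import *
im=cams.snapshot('scene')['img'][180:260,260:410,::-1]
cv2.imwrite('pics/s4.png',cv2.resize(im,(800,427),interpolation=cv2.INTER_CUBIC))"
```

```text
(no output)
```

View pics/s4.png

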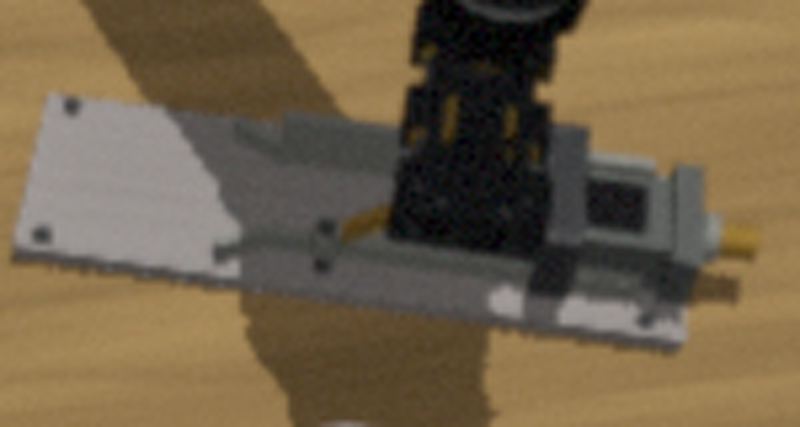

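The pawl (345,225) is back at its closed slant behind the cassette, and the nose meets the stop at (675,210). Drawing back.

```bash

python3 -m pendant '[[1,[-4,0,0],[0,0,0]],[1,[-4,0,0],[0,0,0]],[1,[-4,0,0],[0,0,0]],[1,[-4,0,0],[0,0,0]],[1,[0,0,0],[0,0,0]]]' 30
python3 -c "
from h import *
go(at(DOCK,.0469),.059,72.93);a=np.radians(72.93);f=r.get_state()['contact_force'];print('F dock',f[:2]@[np.cos(a),np.sin(a)],f[:2]@[-np.sin(a),np.cos(a)])"
python3 -m pendant '[[1,[-2,0,0],[0,0,0]],[1,[-2,0,0],[0,0,0]],[1,[0,0,0],[0,0,0]]]' 30
python3 -c "
from h import *
go(at(DOCK,.0469),.059,72.93);a=np.radians(72.93);f=r.get_state()['contact_force'];print('F dock',f[:2]@[np.cos(a),np.sin(a)],f[:2]@[-np.sin(a),np.cos(a)])"
```

```text
clock: 17.8
tool_pos: [0.5902, 0.1752, 0.0602]
eef_rot: [0.804, 0.594, 0.001, -0.001]
contact_force: [-2.2, 4.1, -3.5]
opening: 0.114
finger_force: 30.0
shift [-9.   1.   1.2] turn [-0.  -0.1  0. ] | shift in target axes [-9.   1.   1.2] q [-0.5   0.94  0.25  1.73 -0.41  0.52 -0.29] F [-2.2  4.1 -3.5] t 17.8
F dock 3.2752129868555016 3.26437433854284
clock: 18.18
tool_pos: [0.5889, 0.171, 0.0602]
eef_rot: [0.804, 0.594, 0.0, -0.001]
contact_force: [-3.1, 3.9, -4.2]
opening: 0.109
finger_force: 30.0
shift [-4.6  0.9  1.2] turn [-0.  -0.1  0. ] | shift in target axes [-4.6  0.9  1.2] q [-0.49  0.94  0.25  1.74 -0.41  0.52 -0.28] F [-3.1  3.9 -4.2] t 18.175
F dock 2.8019609428480745 4.1185377410502255
```

```bash

python3 -m pendant '[[1,[-2,-0.5,0],[0,0,0]],[1,[-2,0,0],[0,0,0]],[1,[0,0,0],[0,0,0]]]' 30
python3 -c "
from h import *
go(at(DOCK,.0469),.059,72.93);a=np.radians(72.93);f=r.get_state()['contact_force'];print('F dock',f[:2]@[np.cos(a),np.sin(a)],f[:2]@[-np.sin(a),np.cos(a)])"
python3 -m pendant '[[1,[-1,0,0],[0,0,0]],[1,[-1,0,0],[0,0,0]],[1,[0,0,0],[0,0,0]]]' 30
python3 -c "
from h import *
go(at(DOCK,.0469),.059,72.93);a=np.radians(72.93);f=r.get_state()['contact_force'];print('F dock',f[:2]@[np.cos(a),np.sin(a)],f[:2]@[-np.sin(a),np.cos(a)])"
```

```text
clock: 18.55
tool_pos: [0.5875, 0.1665, 0.0602]
eef_rot: [0.804, 0.594, 0.0, -0.0]
contact_force: [-3.8, 3.9, -6.4]
opening: 0.108
finger_force: 30.0
shift [0.1 0.9 1.2] turn [ 0. -0. -0.] | shift in target axes [0.1 0.9 1.2] q [-0.49  0.93  0.25  1.74 -0.41  0.51 -0.28] F [-3.8  3.9 -6.4] t 18.55
F dock 2.5956362880760997 4.801914270463385
clock: 18.92
tool_pos: [0.5875, 0.1662, 0.0603]
eef_rot: [0.804, 0.595, 0.001, -0.001]
contact_force: [-3.3, 5.4, -7.4]
opening: 0.111
finger_force: 30.0
shift [0.4 0.9 1.4] turn [ 0.  -0.2  0. ] | shift in target axes [0.4 0.9 1.3] q [-0.48  0.93  0.24  1.75 -0.41  0.51 -0.27] F [-3.3  5.4 -7.4] t 18.925
F dock 4.22918256459152 4.7915494613426866
```

It stopped after 15 mm of travel, with the force rising, so the rear is against the pawl. Letting go.

```bash

python3 -m pendant '[[0.3,[0,0,0],[0,0,0]],[0.3,[0,0,0],[0,0,0]],[0.3,[0,0,0],[0,0,0]],[0.3,[0,0,0],[0,0,0]],[0.3,[0,0,-15],[0,0,0]],[0.3,[0,0,-30],[0,0,0]],[0.3,[0,0,-40],[0,0,0]],[0.3,[0,0,-40],[0,0,0]]]'
python3 -m pendant '[[0.3,[-50,0,0],[0,0,0]],[0.3,[-50,0,0],[0,0,0]],[0.3,[-50,0,0],[0,0,0]],[0.3,[-50,0,0],[0,0,0]],[0.3,[-50,0,0],[0,0,0]],[0.3,[0,0,0],[0,0,0]],[0.3,[0,0,0],[0,0,0]]]'
python3 -c "
from h import *
im=cams.snapshot('top')['img'][155:240,180:330,::-1]
cv2.imwrite('pics/t5.png',cv2.resize(im,(800,453),interpolation=cv2.INTER_CUBIC))"
```

```text
clock: 19.92
tool_pos: [0.5875, 0.1646, 0.1877]
eef_rot: [0.804, 0.594, 0.001, 0.0]
contact_force: [0.6, 0.1, 0.0]
opening: 0.348
finger_force: 0.0
clock: 20.8
tool_pos: [0.5144, -0.0738, 0.186]
eef_rot: [0.804, 0.594, 0.002, 0.0]
contact_force: [0.4, -0.2, -0.1]
opening: 0.35
finger_force: 0.0
```

View pics/t5.png

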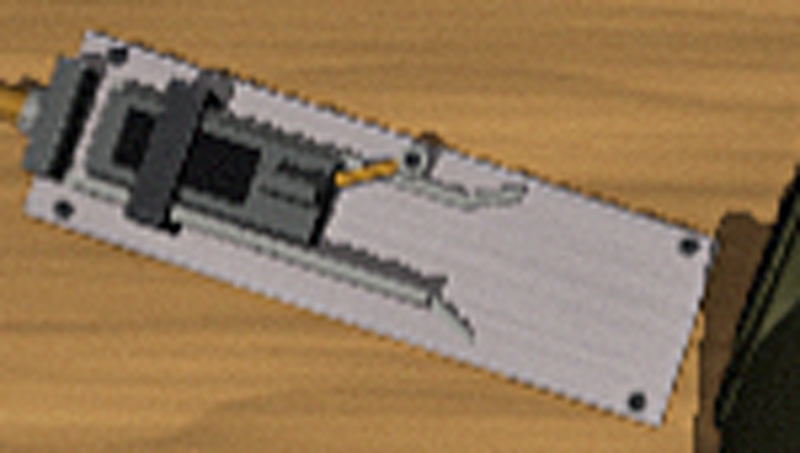

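The cassette's rear rests against the closed pawl's tip at (340,180), its nose is clear of the stop, and the robot is clear of everything. Handing in.

```bash
python3 -c "
from plant import r
print(r.finish_job())"
```

```text
the job is handed in; nothing more can be done
None
```

The long cassette is in the dock with its rear against the closed pawl, let go and clear of the robot; I handed the job in at about 21 s, and no verdict was returned.

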